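# Park the hand dough sheeter's spoke wheel

### The job

Park the hand dough sheeter: push its wheel round with the fingertips, spoke after spoke, until the short thick stem without a ball between two of the spokes points straight up, and leave the wheel standing there. Push on the ball-ended spokes and not on the stem, do not fling the wheel round, and leave the bowls, tools, bottles and pies around it where they are.

Things in the scene. Friction and masses are not known exactly. Their poses are not given: they have to be found in the camera images.
- sheeter: white hand dough sheeter, fixed; it stands between robot and wheel. Origin on the table straight below the wheel's centre; x axis = the wheel's axle, pointing level from the wheel into the machine, y to the left seen that way, z up. Machine: x = 50 to 250 mm: end frames 100 mm wide (y), 202 mm high; feed trays reach y = 120 mm either side, about 115 mm high, from x = 82 mm on.
- wheel_centre (a point): centre of the upright wheel, on its axle, 170 mm above the table; turns with it: z axis along the stem, x axis along the axle. No rim: five round steel spokes 10 mm thick, 72 degrees apart in the wheel's plane, each with a black ball 22 mm across centred 122 mm from the axle. The stem stands midway between two spokes (36 degrees from each). Hub 52 mm across, 24 mm before to 36 mm behind the plane.
- stem_tip (a point): free end of the stem, 82 mm from the axle: the one short thick brass pin of the wheel (14 mm thick, with a 20 mm wide collar near its end, no ball). Its z axis points along the stem, outward. With it straight up, the spokes stand 36, 108 and 180 degrees from it, to either side.
- wheel (a joint): angle of the wheel, rad: 0 (or any whole turn) has the stem straight up; grows clockwise as seen from the wheel towards the machine (from the side away from the robot), so at +1.57 the stem points to the sheeter's -y. Turns freely a full turn or more either way from any start, with a steady friction of about 0.25 N m (some 3 N at the spokes), and stays where it is left.
- galette: loose flat round pie, 170 mm across, 31 mm high, on the white board; origin under its centre. Not part of the job.
- spray_a: loose white spray bottle with a red head, 72 mm across, 223 mm high, origin under its centre. Not part of the job.
- spray_b: loose white spray bottle with an orange head, 72 mm across, 223 mm high, origin under its centre. Not part of the job.
- big_bowl: loose steel bowl, 170 mm across, 70 mm high, origin under its centre. Not part of the job.
- small_bowl: loose steel bowl, 100 mm across, 45 mm high, standing beside the wheel; origin under its centre. Not part of the job.
- cutter: loose steel ring cutter, 72 mm across, 45 mm high, standing beside the wheel; origin under its centre. Not part of the job.
- brush: loose pastry brush lying flat on the table. Not part of the job.
- scraper: loose dough scraper lying flat, about 90 x 110 mm, 20 mm high, on the table before the wheel, away from the robot. Not part of the job.

How it is judged:
At the end, for the whole second after the job is handed in: The stem points straight up within 0.09 rad (5 degrees), the wheel stands still, and none of the things around has moved more than 30 mm (angle between stem_tip's own z axis and vertical below 0.09 rad and not (velocity of joint wheel above 0.05 rad/s or velocity of joint wheel below -0.05 rad/s) and not (distance of galette from where it was at the start of the episode above 0.03 m) and not (distance of spray_a from where it was at the start of the episode above 0.03 m) and not (distance of spray_b from where it was at the start of the episode above 0.03 m) and not (distance of big_bowl from where it was at the start of the episode above 0.03 m) and not (distance of small_bowl from where it was at the start of the episode above 0.03 m) and not (distance of cutter from where it was at the start of the episode above 0.03 m) and not (distance of brush from where it was at the start of the episode above 0.03 m) and not (distance of scraper from where it was at the start of the episode above 0.03 m)); the robot touches nothing.
It fails at once if the wheel was flung round (faster than 5 rad/s) (velocity of joint wheel above 5 rad/s or velocity of joint wheel below -5 rad/s).
It fails at once if the stem itself was pushed (more than 3 N) (contact force between anything else and wheel_c12 above 3 N).
It fails at once if a bystander was moved, lifted or carried away (more than 30 mm) (distance of any of galette, spray_a, spray_b, big_bowl, small_bowl, cutter, brush, scraper from where it was at the start of the episode above 0.03 m).
It also fails if it takes over 51 s, if anything falls off the work surface, if the arm or the gripper's body presses on something with over 40 N, if the wrist force passes 120 N, or if a joint passes its speed limit or range.

### The arm

A 6-joint arm with a two-finger parallel gripper is mounted at the origin on the work surface. World frame = base frame: x ahead of the robot, y to its left, z up, the work surface at z = 0. Lengths are in m, angles in rad, forces in N, time in s.
With the tool pointing down it reaches from about 0.35 to 0.925 m from the base axis. Payload 6.4 kg.
Tool frame: the origin (TCP) lies between the finger pads; the fingertips stand r.tcp_to_tips ahead of it and the grasp point (between the pads) lies 6 mm ahead of it (r.tcp_to_tips is the distance from the TCP to the fingertips, in m); z points along the fingers, y is the line along which they close (so a half turn about z gives the same grasp; the last joint's range is limited). The gripper opens to 85 mm and grips with 20 to 120 N. Pads are 22 mm wide; open, the fingers measure 114 mm over their backs; the gripper's body (76 mm by 85 mm) begins 54 mm behind the grasp point. The pads swing forward as they close: fully open they stand 13 mm farther back than shut.
Start: joints at [1.068, 0.245, 1.558, -0, 1.339, -0.174], TCP at [0.21, 0.615, 0.256] pointing down, gripper open.
Joint ranges: [-3.13, 3.13], [-1.02, 2.26], [0.13, 2.54], [-0.95, 4.09], [0.21, 2.88], [-2.74, 2.74]. Speed limits (rad/s): [2.57, 2.57, 3.14, 3.14, 3.14, 3.14].

### API

Orientations are given as [roll, pitch, yaw] about the fixed x, y, z axes, in that order (R = Rz(yaw) Ry(pitch) Rx(roll)).
In Python, from station import r gives the robot as it stands.
- The arm moves only by the tool arm_command, never from a script. Its argument "motion" is a list of rows, each an object with "slide": the shift along the tool's x, y, z each as a share of 0.075 m, from -1 to 1, a list of three; "rot": the turn, a rotation vector about the tool's x, y, z each as a share of 30 degrees, from -1 to 1, a list of three; "hand": the finger opening in mm, from 0 to 85.4. In form: [{"slide": [tx, ty, tz], "rot": [rx, ry, rz], "hand": hand}, ...]. A call has 1 to 20 rows; each row shifts and turns the commanded pose from where the row before left it, along the tool's axes as they then stand; what a row does not reach is not made up. A row lasts 1/8 s, in which the tool goes at most 62.5 mm and 10.7 degrees, less where a joint would pass 70% of its speed; a pose out of reach is approached as far as the arm can. A call with a number of a shift or a turn outside -1 to 1 is refused whole. A call with a gripper value outside its range is refused whole. The fingers move at their own pace and stop on an object; the grip force is fixed at half the most. Time passes only in rows, so rows that do not move let the fingers close. It gives the time, the measured TCP pose, the force, the opening and the grip force at its end, in the units of the state.
- r.get_state(): the state, without advancing time (a new reading comes with each control period).
- r.grab_frame(name): name is "side" or "top"; returns the picture (400x640x3 uint8, red, green, blue); there is no depth.
- r.calibration(name): a dict with "fx", "fy", "cx", "cy" (pixels), "rvec" (rotation vector, rad) and "tvec" (3), from world to camera coordinates, as OpenCV has them. Camera axes: x right, y down, z forward; pixel columns grow to the right and rows downward; lengths in m; the calibration is good to about 2 mm. A picture is of the moment at which its call begins. calibration takes no time and is no camera call.
- r.sign_off(): hands the job in; it is judged then, once.
The state is a dict: "t": time; "joint_pos": joint angles; "qvel": joint speeds; "tau": joint torques, N m; "tcp_pos": TCP position; "tcp_rot": TCP orientation; "contact_force": force on the tool from outside, world axes, zero at the start; "moment": the same for the moment, N m; "width": finger opening in m; "grasp_force": force on a finger pad.
Only numpy, scipy, OpenCV 4.12 (cv2) and the standard library are available. Lean on these libraries where they do the work, as an engineer would, in place of code of your own. Each camera call takes 0.05 s, during which the arm holds its last target. There are 200 camera calls.

## Working session

There is one attempt and no reset: what is moved stays moved. The work goes in short steps, Python scripts to look and compute and a tool call to move; the robot and the scene stay as the last step left them, time stands still between calls to the robot, and variables do not carry over. Pictures are saved under pics/ and viewed, at most 10 in all, crops included, and the job is handed in when it is done.

Besides the shell and the picture viewer there is one more tool, called after "Request:" as name(argument=value, ...), one argument or row to a line, values as JSON. arm_command: Moves the arm, as the interface text tells. Shift numbers are shares of 0.075 m and turn numbers shares of 30 degrees, none past 1 either way. Its arguments: {"type":"object","properties":{"motion":{"type":"array","items":{"type":"object","properties":{"slide":{"type":"array","items":{"type":"number","minimum":-1,"maximum":1}},"rot":{"type":"array","items":{"type":"number","minimum":-1,"maximum":1}},"hand":{"type":"number"}}}}},"required":["motion"]}

```bash
mkdir -p pics; ls; python3 - <<'E'
from station import r
import cv2
for n in("side","top"):
    cv2.imwrite(f"pics/{n}0.png",r.grab_frame(n)[:,:,::-1]); print(n,r.calibration(n))
print(r.get_state(),r.tcp_to_tips)
E
```

```text
pics
side {'fx': 436.8438953734431, 'fy': 436.8438953734431, 'cx': 310.99080773340137, 'cy': 198.39396233328645, 'rvec': array([ 0.37589208, -2.84053148,  1.07733589]), 'tvec': array([0.51767089, 0.22900975, 1.45406265])}
top {'fx': 386.4455356786835, 'fy': 386.4455356786835, 'cx': 315.207401356439, 'cy': 205.00019601182578, 'rvec': array([ 2.11100182, -2.14527286,  0.19727221]), 'tvec': array([-0.00425369,  0.58957207,  1.19909813])}
{'t': 0.1, 'joint_pos': array([ 1.06790836e+00,  2.45722117e-01,  1.55893413e+00,  3.37420691e-05,
        1.33871212e+00, -1.74119878e-01]), 'qvel': array([-0.0013921 , -0.00055798, -0.00266688,  0.00127753, -0.00020752,
       -0.00045393]), 'tau': array([-1.02563477e-03, -4.30669928e+01, -3.27128792e+01, -2.15913815e-04,
        2.84848458e-03,  5.03721598e-07]), 'tcp_pos': array([0.20963675, 0.61476328, 0.25528204]), 'tcp_rot': array([-3.13984947e+00, -3.39955263e-04,  2.81281648e+00]), 'contact_force': array([ 1.16050222, -0.62046739,  0.34980215]), 'moment': array([-0.02112779, -0.00115773, -0.02672083]), 'grasp_force': 0.0, 'width': 0.08531357570721879} 0.025
```

View pics/side0.png

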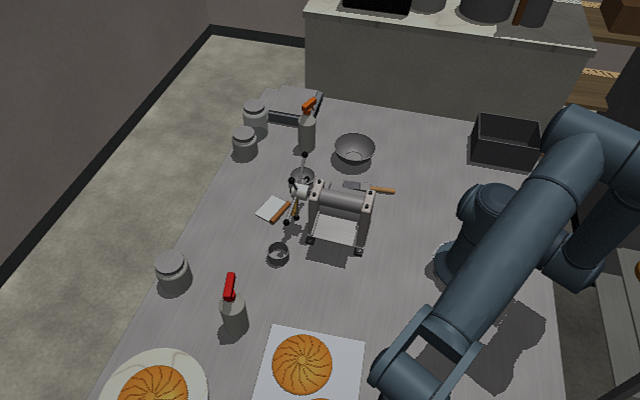

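View pics/top0.png

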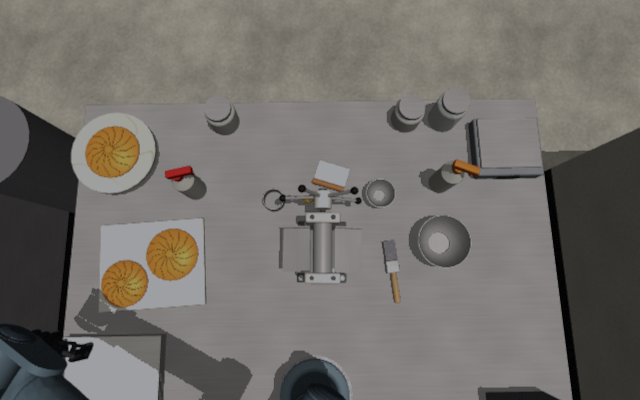

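Both views show the sheeter near the top-view pixel (322,200–280), wheel at the far end. Small bowl at (380,193), cutter at (273,200) and scraper at (331,176) stand close around it. Next I zoom in.

```bash
cat > h.py <<'E'
import numpy as np, cv2
from station import r
def cam(n):
    c=r.calibration(n); K=np.array([[c['fx'],0,c['cx']],[0,c['fy'],c['cy']],[0,0,1]]); R=cv2.Rodrigues(c['rvec'])[0]; return K,R,np.array(c['tvec'])
def proj(n,P):
    K,R,t=cam(n); q=(K@(R@np.atleast_2d(P).T+t[:,None])).T; return q[:,:2]/q[:,2:]
def hit(n,uv,nv,d):
    "ray meets plane nv.X=d"
    K,R,t=cam(n); o=-R.T@t; v=R.T@np.linalg.inv(K)@np.array([*uv,1.]); return o+v*(d-nv@o)/(nv@v)
E
python3 - <<'E'
from h import *
s=cv2.imread('pics/side0.png')[140:260,240:400]; t=cv2.imread('pics/top0.png')[150:290,250:410]
cv2.imwrite('pics/s1.png',cv2.resize(s,None,fx=5,fy=5,interpolation=cv2.INTER_CUBIC))
cv2.imwrite('pics/t1.png',cv2.resize(t,None,fx=4.25,fy=4.25,interpolation=cv2.INTER_CUBIC)[:595])
z=np.array([0,0,1.])
for nm,uv,h in [('hub',(323,200),.17),('frame near',(322,278),.2),('frame far',(322,217),.2),('smallbowl',(380,193),.045),('cutter',(273,200),.045),('scraper',(331,176),.02),('sprayA',(180,174),.22),('sprayB',(467,168),.22),('bigbowl',(443,241),.07)]: print(nm,hit('top',uv,z,h).round(3))
E
```

```text
hub [ 0.583 -0.036  0.17 ]
frame near [ 0.357 -0.028  0.2  ]
frame far [ 0.528 -0.032  0.2  ]
smallbowl [ 0.628 -0.227  0.045]
cutter [0.61  0.124 0.045]
scraper [ 0.694 -0.069  0.02 ]
sprayA [0.655 0.37  0.22 ]
sprayB [ 0.659 -0.448  0.22 ]
bigbowl [ 0.465 -0.414  0.07 ]
```

View pics/s1.png

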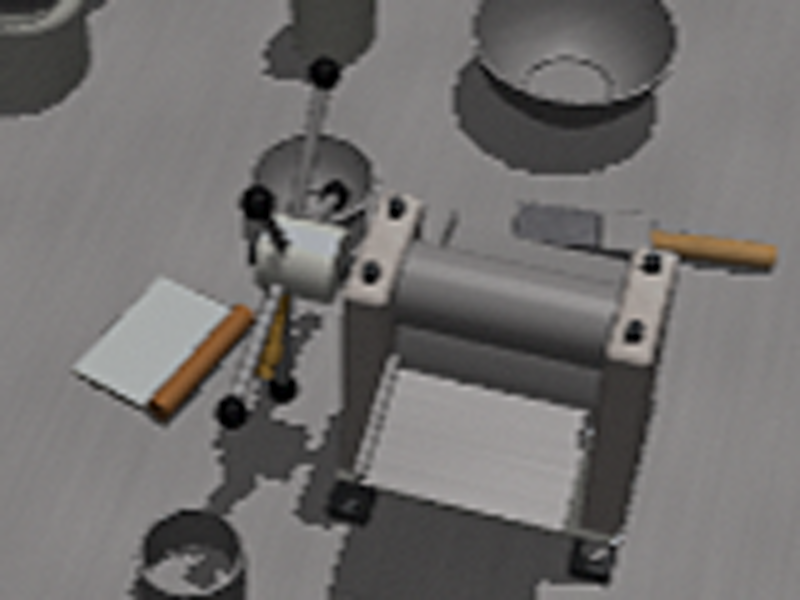

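View pics/t1.png

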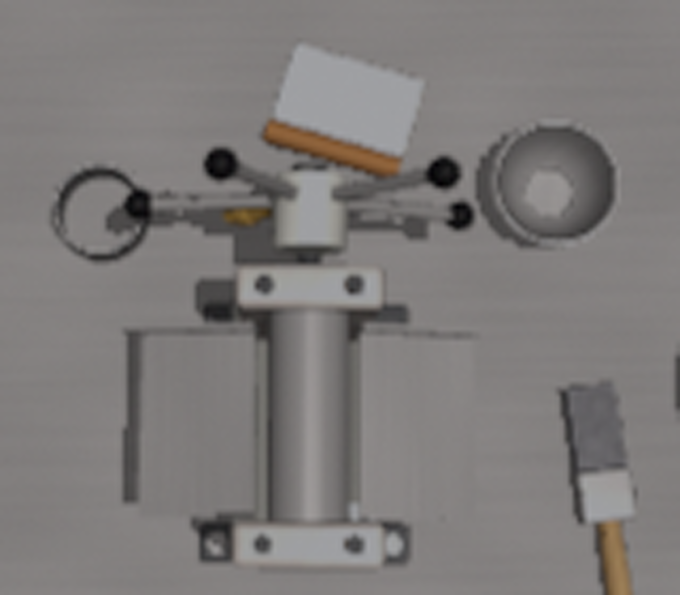

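```bash
cat >> h.py <<'E'
from scipy.optimize import least_squares, linear_sum_assignment
def wheelpts(c,yaw,th,rad=.122,ang=None):
    a=th+np.deg2rad(36+72*np.arange(5)) if ang is None else np.atleast_1d(ang)
    yv=np.array([-np.sin(yaw),np.cos(yaw),0])
    return np.array([c[0],c[1],.17])+rad*(-np.sin(a)[:,None]*yv+np.cos(a)[:,None]*np.array([0,0,1]))
def fit(obs,x0,free):
    def res(p):
        x=np.array(x0,float); x[free]=p; P=wheelpts(x[:2],x[2],x[3]); out=[]
        for n,uv in obs.items():
            q=proj(n,P); D=np.linalg.norm(np.array(uv,float)[:,None]-q[None],axis=2); i,j=linear_sum_assignment(D); out+=list((np.array(uv)[i]-q[j]).ravel())
        return np.array(out)
    s=least_squares(res,np.array(x0,float)[free],diff_step=1e-5); x=np.array(x0,float); x[free]=s.x; return x,s.cost,s.fun
E
python3 - <<'E'
from h import *
top=np.array([(220,163),(443,172),(460,214),(138,204)])/4.25+[250,150]
side=np.array([(323,73),(258,203),(232,412),(283,390),(333,195)])/5+[240,140]
b=min((fit({'top':top,'side':side},[.583,-.036,np.pi-.02,t],[0,1,2,3]) for t in np.deg2rad(np.arange(0,72,12))),key=lambda s:s[1])
x=b[0];print(x,np.rad2deg(x[2:]),b[1],b[2].round(1))
for k in range(5):
    th=x[3]+k*2*np.pi/5; P=wheelpts(x[:2],x[2],th,.075,th); print(k,np.rad2deg(th)%360,(proj('side',P)[0]-[240,140])*5,(proj('top',P)[0]-[250,150])*4.25)
E
```

```text
[ 0.59252382 -0.03414989  3.12228483  1.12061406] [178.89374311  64.2064562 ] 1.416318601039165 [ 0.3 -0.2  0.4  0.1  0.7  0.   0.4 -0.1 -0.2  0.5  0.   0.6 -0.1  0.5
  0.   0.8 -0.2  0.3]
0 64.20645619725201 [255.73758577 293.03053365] [207.60590822 188.55049386]
1 136.206456197252 [265.78797284 362.52748902] [233.84490005 213.40630182]
2 208.206456197252 [303.93178995 280.48124915] [353.40862993 216.9466783 ]
3 280.206456197252 [319.62436943 162.05992312] [414.91944504 195.10119287]
4 352.206456197252 [291.20413958 162.37766553] [324.82364381 175.6460654 ]
```

The fit residual is under 1 px. The wheel centre is at (0.5925, -0.034), and the brass stem matches theta = 136°. I'll push over the top towards world -y, using two spokes. First I raise the arm, square the tool, close the fingers and travel there.

Request:
arm_command(
  motion=[
    {"slide": [0,0,-0.6],"rot": [0,0,0],"hand": 0},
    {"slide": [0,0,-0.6],"rot": [0,0,-0.314],"hand": 0},
    {"slide": [0,0,-0.6],"rot": [0,0,-0.314],"hand": 0},
    {"slide": [0,0,0],"rot": [0,0,0],"hand": 0},
    {"slide": [-0.365,-0.49,0],"rot": [0,0,0],"hand": 0},
    {"slide": [-0.365,-0.49,0],"rot": [0,0,0],"hand": 0},
    {"slide": [-0.365,-0.49,0],"rot": [0,0,0],"hand": 0},
    {"slide": [-0.365,-0.49,0],"rot": [0,0,0],"hand": 0},
    {"slide": [-0.365,-0.49,0],"rot": [0,0,0],"hand": 0},
    {"slide": [-0.365,-0.49,0],"rot": [0,0,0],"hand": 0},
    {"slide": [-0.365,-0.49,0],"rot": [0,0,0],"hand": 0},
    {"slide": [-0.365,-0.49,0],"rot": [0,0,0],"hand": 0},
    {"slide": [-0.365,-0.49,0],"rot": [0,0,0],"hand": 0},
    {"slide": [-0.365,-0.49,0],"rot": [0,0,0],"hand": 0},
    {"slide": [-0.365,-0.49,0],"rot": [0,0,0],"hand": 0},
    {"slide": [-0.365,-0.49,0],"rot": [0,0,0],"hand": 0},
    {"slide": [-0.365,-0.49,0],"rot": [0,0,0],"hand": 0},
    {"slide": [-0.365,-0.49,0],"rot": [0,0,0],"hand": 0},
  ],
)

```text
t: 2.35
tcp_pos: [0.5934, 0.0994, 0.3892]
tcp_rot: [3.141, -0.003, 3.14]
contact_force: [0.1, 0.4, 0.5]
width: -0.0005
grasp_force: 0.0
```

Request:
arm_command(
  motion=[
    {"slide": [0,0,0.7],"rot": [0,0,0],"hand": 0},
    {"slide": [0,0,0.7],"rot": [0,0,0],"hand": 0},
    {"slide": [0,0,0],"rot": [0,0,0],"hand": 0},
    {"slide": [0,-0.16,0],"rot": [0,0,0],"hand": 0},
    {"slide": [0,-0.16,0],"rot": [0,0,0],"hand": 0},
    {"slide": [0,-0.16,0],"rot": [0,0,0],"hand": 0},
    {"slide": [0,-0.16,0],"rot": [0,0,0],"hand": 0},
    {"slide": [0,-0.16,-0.045],"rot": [0,0,0],"hand": 0},
    {"slide": [0,-0.16,-0.045],"rot": [0,0,0],"hand": 0},
    {"slide": [0,-0.16,-0.045],"rot": [0,0,0],"hand": 0},
    {"slide": [0,-0.16,-0.045],"rot": [0,0,0],"hand": 0},
    {"slide": [0,-0.16,-0.045],"rot": [0,0,0],"hand": 0},
  ],
)

```text
t: 3.85
tcp_pos: [0.5928, -0.0082, 0.3024]
tcp_rot: [3.142, -0.002, 3.142]
contact_force: [-0.2, 2.2, -2.8]
width: 0.0001
grasp_force: 1.1
```

```bash
python3 - <<'E'
from h import *
t=r.grab_frame('top')[:,:,::-1][150:290,250:410]; s=r.grab_frame('side')[:,:,::-1][120:260,220:400]
z=lambda i,w,h: cv2.resize(i,(w,h),interpolation=cv2.INTER_CUBIC)
cv2.imwrite('pics/c2.png',np.hstack([z(t,342,300),z(s,386,300)]))
E
```

```text
(no output)
```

View pics/c2.png

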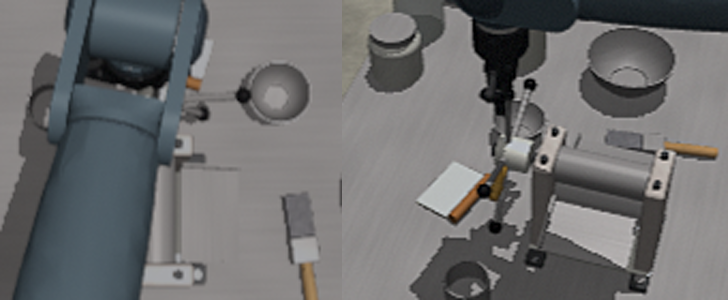

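The finger rests on the ball at the top, and the force is about 3 N. I'll carry this spoke on to about -44°, then lift and go back.

Request:
arm_command(
  motion=[
    {"slide": [0,-0.143,0.03],"rot": [0,0,0],"hand": 0},
    {"slide": [0,-0.143,0.04],"rot": [0,0,0],"hand": 0},
    {"slide": [0,-0.143,0.05],"rot": [0,0,0],"hand": 0},
    {"slide": [0,-0.143,0.07],"rot": [0,0,0],"hand": 0},
    {"slide": [0,-0.143,0.08],"rot": [0,0,0],"hand": 0},
    {"slide": [0,-0.143,0.09],"rot": [0,0,0],"hand": 0},
    {"slide": [0,-0.143,0.09],"rot": [0,0,0],"hand": 0},
    {"slide": [0,0,0],"rot": [0,0,0],"hand": 0},
    {"slide": [0,0.2,0],"rot": [0,0,0],"hand": 0},
  ],
)

```text
t: 5.08
tcp_pos: [0.593, -0.0676, 0.2689]
tcp_rot: [-3.141, -0.001, 3.14]
contact_force: [-0.3, -0.2, 0.1]
width: -0.0003
grasp_force: 0.0
```

Request:
arm_command(
  motion=[
    {"slide": [0,0,-0.6],"rot": [0,0,0],"hand": 0},
    {"slide": [0,0,-0.6],"rot": [0,0,0],"hand": 0},
    {"slide": [0,0.6,0],"rot": [0,0,0],"hand": 0},
    {"slide": [0,0.6,0],"rot": [0,0,0],"hand": 0},
    {"slide": [0,0.6,0],"rot": [0,0,0],"hand": 0},
    {"slide": [0,0.6,0],"rot": [0,0,0],"hand": 0},
    {"slide": [0,0,0],"rot": [0,0,0],"hand": 0},
  ],
)

```text
t: 5.95
tcp_pos: [0.5924, 0.1163, 0.3593]
tcp_rot: [3.141, -0.0, -3.136]
contact_force: [0.4, -0.4, 0.0]
width: 0.0001
grasp_force: 0.0
```

```bash
python3 - <<'E'
from h import *
t=r.grab_frame('top')[:,:,::-1][150:290,250:410]; s=r.grab_frame('side')[:,:,::-1][120:260,220:400]
z=lambda i,w,h: cv2.resize(i,(w,h),interpolation=cv2.INTER_CUBIC)
cv2.imwrite('pics/c3.png',np.hstack([z(t,342,300),z(s,386,300)]))
E
```

```text
(no output)
```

View pics/c3.png

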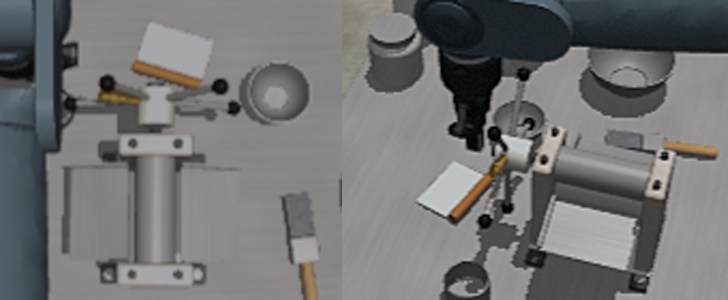

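The wheel has turned about 70°. The brass stem now points left and upward, at (118,98) in the top view. The balls are at (107,83), (220,87), (234,107) and (70,104).

```bash
python3 - <<'E'
from h import *
top=np.array([(107,83),(220,87),(234,107),(70,104)])/2.14+[250,150]
side=(np.array([(523,75),(494,133),(529,125),(485,221),(506,208)])-[342,0])/2.144+[220,120]
for t0 in (1.0,1.2):
    x,c,f=fit({'top':top,'side':side},[.5925,-.0341,3.1223,t0],[3]); print(np.rad2deg(x[3]),c)
print(wheelpts(x[:2],x[2],x[3]).round(3))
E
```

```text
66.46862784874155 2.2953657087197423
66.46862798517645 2.29536570871953
[[ 0.595  0.085  0.144]
 [ 0.593 -0.022  0.049]
 [ 0.59  -0.146  0.121]
 [ 0.591 -0.115  0.261]
 [ 0.594  0.028  0.275]]
```

Theta is 66.5°, and the next spoke is at 30°. I repeat the push over the top and stop short of the end.

Request:
arm_command(
  motion=[
    {"slide": [0,0,0.5],"rot": [0,0,0],"hand": 0},
    {"slide": [0,0,0.49],"rot": [0,0,0],"hand": 0},
    {"slide": [0,0,0],"rot": [0,0,0],"hand": 0},
    {"slide": [0,-0.166,0],"rot": [0,0,0],"hand": 0},
    {"slide": [0,-0.166,0],"rot": [0,0,0],"hand": 0},
    {"slide": [0,-0.166,0],"rot": [0,0,0],"hand": 0},
    {"slide": [0,-0.166,0],"rot": [0,0,0],"hand": 0},
    {"slide": [0,-0.166,0],"rot": [0,0,0],"hand": 0},
    {"slide": [0,-0.166,-0.045],"rot": [0,0,0],"hand": 0},
    {"slide": [0,-0.166,-0.045],"rot": [0,0,0],"hand": 0},
    {"slide": [0,-0.166,-0.045],"rot": [0,0,0],"hand": 0},
    {"slide": [0,-0.166,-0.045],"rot": [0,0,0],"hand": 0},
    {"slide": [0,-0.166,-0.045],"rot": [0,0,0],"hand": 0},
    {"slide": [0,-0.143,0.02],"rot": [0,0,0],"hand": 0},
    {"slide": [0,-0.143,0.03],"rot": [0,0,0],"hand": 0},
    {"slide": [0,-0.143,0.03],"rot": [0,0,0],"hand": 0},
    {"slide": [0,-0.143,0.04],"rot": [0,0,0],"hand": 0},
    {"slide": [0,-0.143,0.05],"rot": [0,0,0],"hand": 0},
    {"slide": [0,0,0],"rot": [0,0,0],"hand": 0},
  ],
)

```text
t: 8.43
tcp_pos: [0.5929, -0.0666, 0.2884]
tcp_rot: [-3.141, -0.001, 3.141]
contact_force: [-0.4, -0.1, -0.0]
width: 0.0003
grasp_force: 0.0
```

```bash
python3 - <<'E'
from h import *
s=r.grab_frame('side')[:,:,::-1][120:260,220:400]
cv2.imwrite('pics/c4.png',cv2.resize(s,None,fx=4,fy=4,interpolation=cv2.INTER_CUBIC))
for d in range(36,-1,-6):
    print(d,((proj('side',wheelpts([.5925,-.0341],3.1223,np.deg2rad(d)))-[220,120])*4).round().tolist())
E
```

```text
36 [[265.0, 356.0], [287.0, 421.0], [335.0, 300.0], [350.0, 156.0], [308.0, 175.0]]
30 [[267.0, 341.0], [283.0, 424.0], [332.0, 313.0], [351.0, 164.0], [313.0, 165.0]]
24 [[269.0, 326.0], [279.0, 426.0], [328.0, 327.0], [351.0, 173.0], [318.0, 156.0]]
18 [[271.0, 310.0], [276.0, 426.0], [324.0, 340.0], [351.0, 183.0], [323.0, 149.0]]
12 [[274.0, 294.0], [273.0, 424.0], [320.0, 353.0], [351.0, 194.0], [327.0, 143.0]]
6 [[277.0, 277.0], [270.0, 421.0], [316.0, 364.0], [350.0, 206.0], [331.0, 139.0]]
0 [[281.0, 261.0], [268.0, 416.0], [312.0, 376.0], [349.0, 218.0], [335.0, 137.0]]
```

View pics/c4.png

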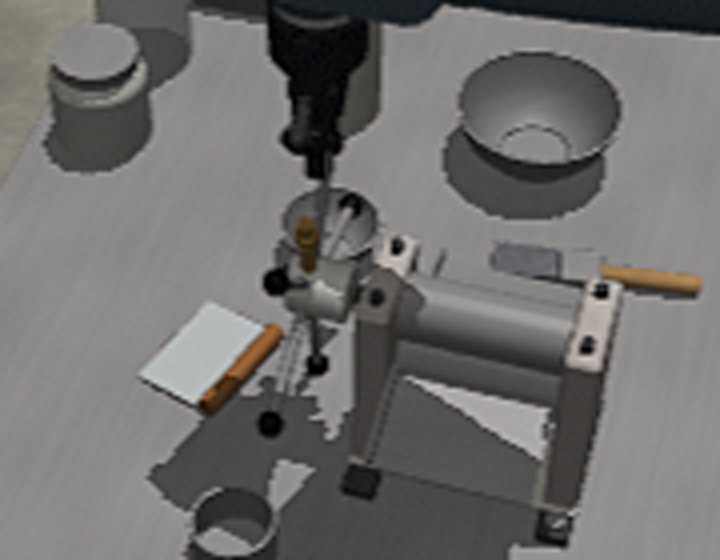

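The wheel is at about 6–7°: the balls at (277,282), (317,364), (350,205) match the 6° prediction closely. The stem at (307,240) is nearly upright and clear of the finger. I make the last short push.

Request:
arm_command(
  motion=[
    {"slide": [0,-0.075,0.04],"rot": [0,0,0],"hand": 0},
    {"slide": [0,-0.075,0.04],"rot": [0,0,0],"hand": 0},
    {"slide": [0,0,0],"rot": [0,0,0],"hand": 0},
  ],
)

```text
t: 8.85
tcp_pos: [0.5931, -0.0772, 0.2829]
tcp_rot: [-3.141, -0.0, 3.141]
contact_force: [0.4, -0.3, 0.1]
width: -0.0001
grasp_force: 0.0
```

```bash
python3 - <<'E'
from h import *
s=r.grab_frame('side')[:,:,::-1][150:240,270:320]
cv2.imwrite('pics/c5.png',cv2.resize(s,None,fx=6,fy=6,interpolation=cv2.INTER_CUBIC))
for d in range(9,-7,-3):
    print(d,((proj('side',wheelpts([.5925,-.0341],3.1223,np.deg2rad(d)))-[270,150])*6).round().tolist())
E
```

```text
9 [[113.0, 248.0], [107.0, 454.0], [177.0, 358.0], [226.0, 119.0], [194.0, 32.0]]
6 [[116.0, 236.0], [106.0, 452.0], [174.0, 367.0], [226.0, 128.0], [197.0, 29.0]]
3 [[119.0, 223.0], [104.0, 448.0], [171.0, 375.0], [225.0, 137.0], [200.0, 27.0]]
0 [[121.0, 211.0], [102.0, 444.0], [168.0, 383.0], [224.0, 147.0], [202.0, 25.0]]
-3 [[124.0, 199.0], [101.0, 440.0], [165.0, 391.0], [223.0, 157.0], [205.0, 25.0]]
-6 [[128.0, 187.0], [100.0, 435.0], [161.0, 399.0], [222.0, 166.0], [208.0, 24.0]]
```

View pics/c5.png

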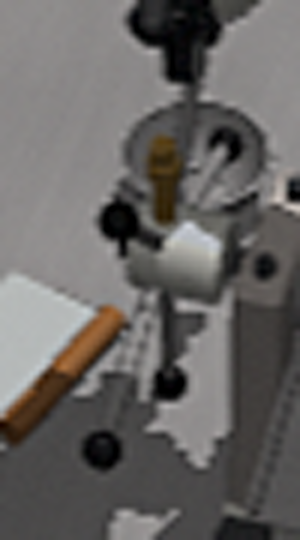

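The balls at (120,219), (170,383), (225,146) put theta at about 1°, well inside tolerance. I back off, lift and verify.

Request:
arm_command(
  motion=[
    {"slide": [0,0.08,-0.08],"rot": [0,0,0],"hand": 0},
    {"slide": [0,0,-0.4],"rot": [0,0,0],"hand": 0},
    {"slide": [0,0,-0.6],"rot": [0,0,0],"hand": 0},
    {"slide": [0,0.6,-0.4],"rot": [0,0,0],"hand": 0},
    {"slide": [0,0.7,0],"rot": [0,0,0],"hand": 0},
    {"slide": [0,0.7,0],"rot": [0,0,0],"hand": 0},
    {"slide": [0,0.7,0],"rot": [0,0,0],"hand": 0},
    {"slide": [0,0.7,0],"rot": [0,0,0],"hand": 0},
    {"slide": [0,0,0],"rot": [0,0,0],"hand": 0},
  ],
)

```text
t: 10.02
tcp_pos: [0.5925, 0.1878, 0.3947]
tcp_rot: [3.141, 0.0, -3.136]
contact_force: [-0.0, -0.6, -0.0]
width: 0.0002
grasp_force: 0.0
```

```bash
python3 - <<'E'
from h import *
t=r.grab_frame('top')[:,:,::-1][150:290,250:410]; s=r.grab_frame('side')[:,:,::-1][120:260,220:400]
z=lambda i,w,h: cv2.resize(i,(w,h),interpolation=cv2.INTER_CUBIC)
cv2.imwrite('pics/c6.png',np.hstack([z(t,342,300),z(s,386,300)]))
for d in (6,0,-6):
    P=wheelpts([.5925,-.0341],3.1223,np.deg2rad(d))
    print(d,((proj('top',P)-[250,150])*2.14).round().tolist(),((proj('side',P)-[220,120])*2.144+[342,0]).round().tolist())
E
```

```text
6 [[92.0, 85.0], [76.0, 107.0], [161.0, 116.0], [239.0, 104.0], [205.0, 83.0]] [[491.0, 149.0], [487.0, 226.0], [511.0, 195.0], [530.0, 110.0], [519.0, 75.0]]
0 [[99.0, 84.0], [72.0, 105.0], [153.0, 116.0], [236.0, 106.0], [213.0, 84.0]] [[493.0, 140.0], [486.0, 223.0], [509.0, 201.0], [529.0, 117.0], [522.0, 73.0]]
-6 [[107.0, 83.0], [69.0, 103.0], [144.0, 116.0], [231.0, 107.0], [220.0, 86.0]] [[495.0, 131.0], [485.0, 220.0], [507.0, 207.0], [528.0, 124.0], [523.0, 73.0]]
```

View pics/c6.png

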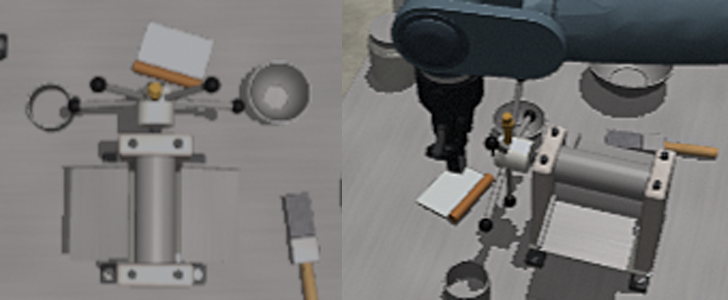

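The balls at (97,84), (212,85), (238,106), (74,104) in the top view match theta of about 0–1°. The stem is upright, the objects in view around the wheel look unmoved, and the arm is clear.

```bash
python3 -c "
from station import r
print(r.sign_off())"
```

```text
the job is handed in; nothing more can be done
None
```

I parked the wheel with two spoke pushes and handed the job in: the stem points straight up to within about 1° by the last camera check, and the objects in view around the wheel hadn't visibly moved. The hand-in returned no verdict.

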